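Find the socket for the stake plate's hold-down nut

ROBOT

A 6-joint arm with a two-finger parallel gripper is mounted at the origin on the work surface. World frame = base frame: x ahead of the robot, y to its left, z up, the work surface at z = 0. Lengths are in mm, angles in rad, forces in N, time in s.
With the tool pointing down it reaches from about 350 to 975 mm from the base axis. Payload 7.1 kg.
Tool frame: the origin (TCP) lies midway between the tips of the shut fingers; the grasp point (between the pads) lies 19 mm behind it (ctrl.grip_depth is the distance from the TCP to the grasp point, in mm); z points along the fingers, y is the line along which they close (so a half turn about z gives the same grasp; the last joint's range is limited). The gripper opens to 88 mm and grips with 3 to 60 N. Pads are 20 mm wide; open, the fingers measure 115 mm over their backs; the gripper's body (75 mm by 178 mm) begins 61 mm behind the grasp point.
Start: joints at [-1.262, 0.423, 1.63, -0, 1.089, -0.019], TCP at [201.243, -591.698, 222.675] pointing down, gripper open.
Joint ranges: [-3, 3], [-0.9, 2.11], [0.09, 2.58], [-1.31, 4.45], [0.11, 2.69], [-2.54, 2.54]. Speed limits (rad/s): [2.39, 2.39, 3.01, 3.14, 3.14, 3.14].

INTERFACE

Orientations are given as a rotation vector (axis times angle).
In Python, from workcell import get_obs, vision, ctrl gives the robot as it stands.
- The arm moves only by the tool step_arm, never from a script. Its argument "plan" is a list of rows, each a list of 7 numbers: the opening, from -1 (shut) to 1 (fully open), then the shift along the tool's x, y, z as a fraction of full scale, then the turn, a rotation vector about the tool's x, y, z as a fraction of full scale. In form: [[fingers, dx, dy, dz, wx, wy, wz], ...]. A call has 1 to 20 rows; each row shifts and turns the commanded pose from where the row before left it, along the tool's axes as they then stand; what a row does not reach is not made up. Full scale, the value 1, is 50 mm for a shift and 0.12 rad for a turn. A row lasts 1/8 s, in which the tool goes at most 62.5 mm and 10.7 degrees, less where a joint would pass 70% of its speed; a pose out of reach is approached as far as the arm can. A call with a number of a shift or a turn outside -1 to 1 is refused whole. A call with a gripper value outside its range is refused whole. The fingers move at their own pace and stop on an object; the grip force is fixed at half the most. Time passes only in rows, so rows that do not move let the fingers close. It gives the time, the measured TCP pose, the force, the opening and the grip force at its end, in the units of the state.
- get_obs(): the state, without advancing time (a new reading comes with each control period).
- vision.get_image(name): name is "side" or "top"; returns a dict with "pixels" (480x640x3 uint8, red, green, blue), "depth" (480x640 float32, mm along the optical axis (not along the pixel's ray), 0 where there is no reading), "fx", "fy", "cx", "cy" (pixels), "T" (4x4, takes a point from camera to world coordinates). Camera axes: x right, y down, z forward; pixel columns grow to the right and rows downward; lengths in mm; the calibration is good to about 2 mm. A picture is of the moment at which its call begins.
- ctrl.close_job(): hands the job in; it is judged then, once.
The state is a dict: "t": time; "qpos": joint angles; "qvel": joint speeds; "joint_torque": joint torques, N m; "ee_pos": TCP position; "orientation": TCP orientation; "ft_force": force on the tool from outside, world axes, zero at the start; "moment": the same for the moment, N m; "width": finger opening in mm; "grasp_force": force on a finger pad.
Only numpy, scipy, OpenCV 4.12 (cv2) and the standard library are available. Lean on these libraries where they do the work, as an engineer would, in place of code of your own. Each camera call takes 0.05 s, during which the arm holds its last target. There are 200 camera calls.

TASK

The coppersmith's stake plate needs tightening at the hold-down nut next to its largest square hole: try the three steel deep sockets from the wooden tray on that nut, without forcing them, until you have the one whose size fits it, and stand any that do not fit upright back in the tray. Finish while still holding the right socket, upright and pressed lightly but fully home over the nut, its rim down on the washer, ready for the ratchet; do not let go, and leave everything else as it lies.

Things in the scene. Friction and masses are not known exactly. Their poses are not given: they have to be found in the camera images.
- stake_plate: Dark cast stake plate fixed to the bench, 180 x 260 x 30 mm, z up, origin: centre of its underside. Square holes: the largest, 40 mm, at (-50, -30) mm of its frame; three of 14 to 24 mm. A mushroom stake stands in it at (35, 45) mm, head 80 mm across, top 139 mm above the bench. Hold-down nuts at its corners, (+-60, +-95) mm.
- nut_seat (a point): Point on the plate's top face, 30 mm above the bench, on the axis of the hold-down nut next to the largest square hole: (-60, -95) mm of the plate's frame. The nut whose origin is here is the one to fit.
- nut_a: A fixed hex nut at one corner of the plate, 19, 24 or 30 mm across flats (10.8, 14.8 or 18 mm high); which size is at which corner differs from start to start. Origin: on the nut's axis at the plate's top face, under a washer 46 mm wide, 4 mm thick, on which the nut stands; a stud end stands 4 mm above the nut. x is square to a pair of flats, z up.
- nut_b: A fixed hex nut at one corner of the plate, 19, 24 or 30 mm across flats (10.8, 14.8 or 18 mm high); which size is at which corner differs from start to start. Origin: on the nut's axis at the plate's top face, under a washer 46 mm wide, 4 mm thick, on which the nut stands; a stud end stands 4 mm above the nut. x is square to a pair of flats, z up.
- nut_c: A fixed hex nut at one corner of the plate, 19, 24 or 30 mm across flats (10.8, 14.8 or 18 mm high); which size is at which corner differs from start to start. Origin: on the nut's axis at the plate's top face, under a washer 46 mm wide, 4 mm thick, on which the nut stands; a stud end stands 4 mm above the nut. x is square to a pair of flats, z up.
- nut_d: A fixed hex nut at one corner of the plate, 19, 24 or 30 mm across flats (10.8, 14.8 or 18 mm high); which size is at which corner differs from start to start. Origin: on the nut's axis at the plate's top face, under a washer 46 mm wide, 4 mm thick, on which the nut stands; a stud end stands 4 mm above the nut. x is square to a pair of flats, z up.
- socket_tray: Open wooden tray fixed to the bench, 100 x 320 mm, 20 mm high, walls and floor 6 mm thick; origin: centre of its underside, long side along its y. The sockets stand on its floor at about y = -115, -35 and 45 mm of its frame.
- socket_small: The smallest of three steel deep sockets: 28 mm across outside, 80 mm tall, about 170 g, standing mouth down in the tray, in any of three places. Hex mouth for 19 mm nuts (20.5 mm across flats, 40 mm deep). Origin: centre of the mouth rim, the lower end; z up to the drive end; x square to a pair of mouth flats: it matches a nut when the x axes agree modulo 60 degrees (5 degrees of play).
- socket_middle: The middle of three steel deep sockets: 34 mm across outside, 80 mm tall, about 250 g, standing mouth down in the tray, in any of three places. Hex mouth for 24 mm nuts (25.5 mm across flats, 40 mm deep). Origin: centre of the mouth rim, the lower end; z up to the drive end; x square to a pair of mouth flats: it matches a nut when the x axes agree modulo 60 degrees (5 degrees of play).
- socket_large: The largest of three steel deep sockets: 42 mm across outside, 80 mm tall, about 380 g, standing mouth down in the tray, in any of three places. Hex mouth for 30 mm nuts (31.5 mm across flats, 40 mm deep). Origin: centre of the mouth rim, the lower end; z up to the drive end; x square to a pair of mouth flats: it matches a nut when the x axes agree modulo 60 degrees (5 degrees of play).
- drive_adapter: Leave alone: a short steel square-drive adapter (25 mm across, 41 mm tall) standing at the +y end of the socket tray.
- ratchet: Leave alone: a steel ratchet handle lying on the bench, 245 mm long.
- planishing_hammer: Leave alone: a hammer lying at the right, 280 mm long.
- raising_mallet: Leave alone: a wooden mallet lying at the left, 260 mm long, head 72 mm high.
- copper_bowl: Leave alone: a copper bowl, 130 mm across, 60 mm high.
- brass_finial: Leave alone: a turned brass finial, 44 mm across, 84 mm tall.
- copper_mug: Leave alone: a copper mug, 76 mm across, 85 mm high.
Not all that is in view belongs to the job. What is shaped like the socket_small but purple is not meant.

How it is judged:
By the outcome, as a careful person would: the job done as asked, in the order asked, and still so for the second after the job is handed in, while the arm keeps its last pose, push and grip.
It also fails if it takes over 72 s, if anything falls off the work surface, if the arm or the gripper's body presses on something with over 40 N, if the wrist force passes 120 N, or if a joint passes its speed limit or range.

## Working session

There is one attempt and no reset: what is moved stays moved. The work goes in short steps, Python scripts to look and compute and a tool call to move; the robot and the scene stay as the last step left them, time stands still between calls to the robot, and variables do not carry over. Pictures are saved under pics/ and viewed, at most 10 in all, crops included, and the job is handed in when it is done.

Besides the shell and the picture viewer there is one more tool, called after ">>>" as name(argument=value, ...) on one line, values as JSON. step_arm: Moves the arm, as the interface text tells. Its arguments: {"type":"object","properties":{"plan":{"type":"array","items":{"type":"array","items":{"type":"number","minimum":-1,"maximum":1}}}},"required":["plan"]}

```bash
mkdir -p pics; ls; cat > h.py <<'E'
import numpy as np, cv2
from workcell import get_obs, vision, ctrl
from scipy.spatial.transform import Rotation as R
def grab(n):
    im=vision.get_image(n); np.savez('pics/%s.npz'%n,**im); return im
def load(n): return dict(np.load('pics/%s.npz'%n))
def save(n,f): 
    cv2.imwrite('pics/'+f,cv2.cvtColor(n,cv2.COLOR_RGB2BGR))
def ray(im,u,v,z):
    T=im['T']; d=T[:3,:3]@np.array([(u-im['cx'])/im['fx'],(v-im['cy'])/im['fy'],1]); o=T[:3,3]
    return o+d*(z-o[2])/d[2]
def proj(im,p):
    q=np.linalg.inv(im['T'])@np.append(p,1); return im['fx']*q[0]/q[2]+im['cx'],im['fy']*q[1]/q[2]+im['cy']
def cloud(im):
    v,u=np.mgrid[0:480,0:640]; d=im['depth']
    P=np.stack([(u-im['cx'])/im['fx']*d,(v-im['cy'])/im['fy']*d,d],-1)@im['T'][:3,:3].T+im['T'][:3,3]
    P[d==0]=np.nan; return P
E
python3 - <<'E'
from h import *
for n in('top','side'):
    im=grab(n); save(im['pixels'],n+'0.png'); print(n,im['T'].round(3).tolist(),im['fx'],im['cx'],im['cy'])
o=get_obs(); print({k:np.round(v,3).tolist() for k,v in o.items()})
E
```

```text
pics
top [[0.009, -0.991, 0.136, 380.294], [-1.0, -0.008, 0.003, -42.246], [-0.002, -0.136, -0.991, 1418.384], [0.0, 0.0, 0.0, 1.0]] 510.16597821924023 324.48106043421245 232.8085698565938
side [[0.926, -0.269, 0.267, 191.575], [-0.378, -0.684, 0.623, -968.776], [0.015, -0.678, -0.735, 1174.477], [0.0, 0.0, 0.0, 1.0]] 560.1554750570616 311.565604356674 240.75846584993747
{'t': 0.1, 'qpos': [-1.262, 0.424, 1.631, -0.0, 1.089, -0.019], 'qvel': [0.001, -0.001, -0.002, 0.0, -0.001, 0.001], 'joint_torque': [-0.001, -54.561, -27.432, 0.065, 0.019, -0.0], 'ee_pos': [201.118, -591.245, 221.98], 'orientation': [-3.098, -0.512, 0.0], 'ft_force': [0.811, -0.519, 0.514], 'moment': [-0.048, -0.055, -0.04], 'grasp_force': 0.0, 'width': 87.527}
```

View pics/top0.png

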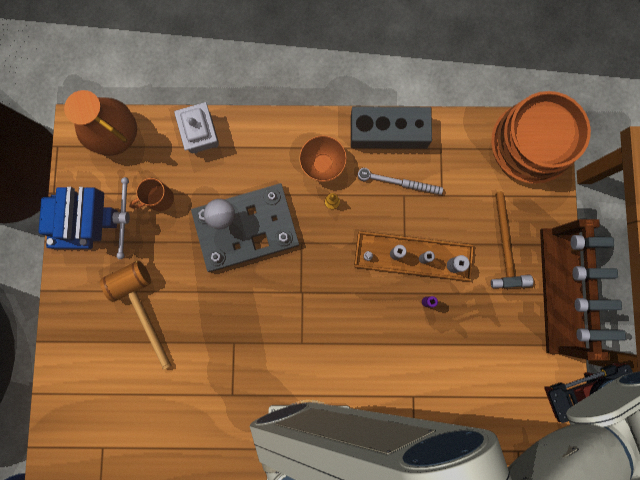

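View pics/side0.png

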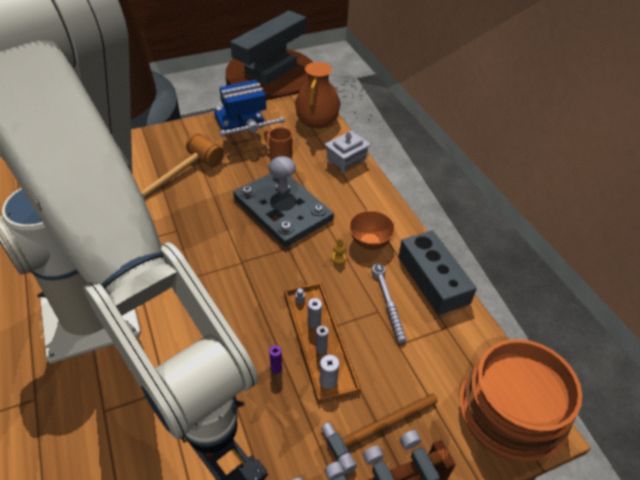

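The top view shows the plate at about (245,228), with its largest hole near (260,241) and the nut beside it at (283,237). The sockets are at about (400,251), (428,257) and (460,263), the adapter at (368,256), and the purple decoy at (430,301). I'll zoom in next.

```bash
python3 - <<'E'
from h import *
t=load('top');s=load('side')
def crop(p,x,y,w,h,W,H): return cv2.resize(p[y:y+h,x:x+w],(W,H),interpolation=cv2.INTER_CUBIC)
a=crop(t['pixels'],185,180,120,96,400,320)
b=crop(t['pixels'],350,220,130,65,400,200)
c=crop(s['pixels'],228,145,110,100,400,320)
d=crop(s['pixels'],270,280,100,130,400,280)
m=np.zeros((600,800,3),np.uint8); m[:320,:400]=a; m[:320,400:]=c; m[320:520,:400]=b; m[320:,400:]=d
save(m,'mosaic.png')
P=cloud(t)
for n,(u,v) in dict(s1=(400,251),s2=(428,257),s3=(460,263),ad=(368,256),nut=(283,237),plate=(270,215),hole=(260,241)).items():
    print(n,P[v-1:v+2,u-1:u+2].reshape(-1,3)[4].round(1), P[v-4:v+5,u-4:u+5,2].max())
E
```

```text
s1 [ 517.9 -238.1   76.2] nan
s2 [ 502.6 -311.6   76.8] 92.14787295347264
s3 [ 487.4 -395.3   77.8] nan
ad [ 507.2 -156.5   41.3] nan
nut [555.5  73.6  54.5] nan
plate [619.7 112.8  29.3] 40.93745080123608
hole [550.3 142.1   2.6] 9.046108279547298
```

View pics/mosaic.png

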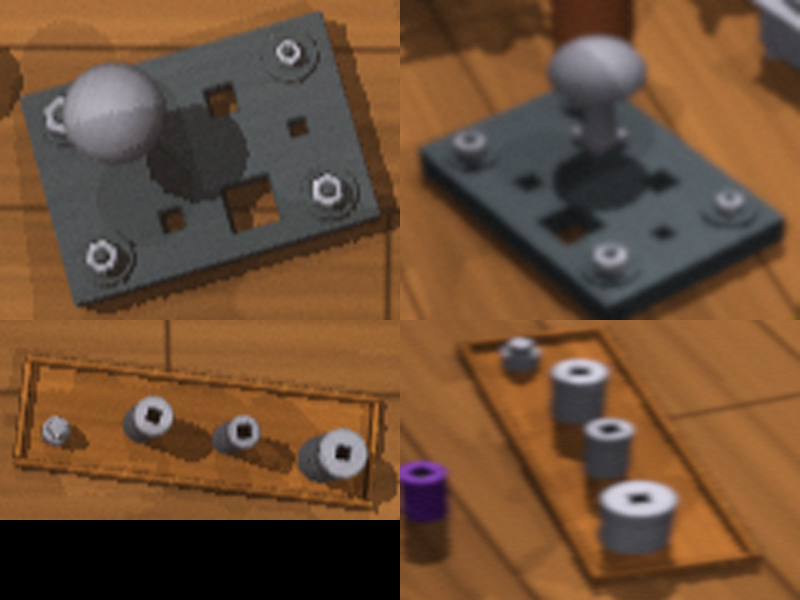

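The plate's nuts show clearly: the target is at mosaic (327,190), the one at (102,257) looks similar, and the top-right one looks smaller. The sockets from +y are middle, small, large. Next I'll measure poses.

```bash
python3 - <<'E'
from h import *
t=load('top');s=load('side')
np.set_printoptions(linewidth=200,suppress=True)
P=cloud(t); g=cv2.cvtColor(t['pixels'],cv2.COLOR_RGB2GRAY)
print(P[228:247,274:293,2].round(0)); print(g[228:247,274:293])
print('target');
Q=cloud(s)
def bright(im,u0,u1,v0,v1,th):
    g=cv2.cvtColor(im['pixels'],cv2.COLOR_RGB2GRAY).astype(int); hsv=cv2.cvtColor(im['pixels'],cv2.COLOR_RGB2HSV)
    m=np.zeros_like(g,np.uint8); m[v0:v1,u0:u1]=((g>th)&(hsv[...,1]<60))[v0:v1,u0:u1]
    n,l,st,c=cv2.connectedComponentsWithStats(m)
    return [(st[i].tolist(),c[i].round(2).tolist()) for i in range(1,n) if st[i][4]>8]
print('top nuts',bright(t,190,305,180,276,130)); print('side nuts',bright(s,228,338,145,245,130))
print('top sock',bright(t,355,480,230,285,150)); print('side sock',bright(s,285,350,280,400,150))
E
```

```text
[[31. 33. 32. 33. 36. 30. 28. 31. 23. 30. 30. 33. 29. 35. 34. 30. 32. 29. 25.]
 [32. 29. 34. 30. 27. 31. 34. 32. 39. 37. 40. 35. 36. 33. 27. 30. 31. 24. 31.]
 [28. 28. 32. 27. 27. 38. 31. 38. 35. 38. 41. 31. 31. 34. 34. 28. 29. 34. 30.]
 [30. 30. 32. 31. 36. 38. 31. 29. 36. 36. 30. 34. 36. 28. 40. 35. 35. 28. 28.]
 [25. 24. 25. 40. 37. 30. 34. 32. 47. 50. 41. 35. 39. 32. 33. 35. 37. 31. 33.]
 [32. 33. 31. 30. 35. 31. 50. 51. 50. 46. 45. 46. 45. 34. 37. 41. 37. 28. 28.]
 [32. 32. 32. 32. 36. 48. 47. 45. 53. 53. 51. 45. 47. 49. 36. 38. 41. 32. 32.]
 [27. 33. 37. 38. 35. 49. 54. 53. 52. 51. 54. 48. 46. 49. 40. 40. 37. 37. 31.]
 [36. 33. 35. 31. 31. 48. 44. 52. 55. 52. 53. 56. 49. 50. 34. 32. 36. 39. 37.]
 [32. 30. 34. 31. 34. 51. 53. 55. 56. 54. 51. 49. 43. 51. 37. 37. 35. 31. 29.]
 [31. 34. 31. 35. 37. 54. 48. 49. 54. 52. 49. 50. 53. 48. 34. 35. 32. 38. 31.]
 [33. 29. 33. 35. 37. 47. 51. 47. 51. 49. 47. nan 50. 39. 32. 37. 39. 33. 28.]
 [36. 30. 35. 34. 39. 32. 39. 49. 51. 50. 50. 50. 37. 38. 31. 37. 36. 33. 33.]
 [32. 30. 33. 31. 33. 34. 35. 37. 45. 50. 38. 37. 40. 36. 38. 37. 30. 27.
[... 1938 characters left out ...]
 25], [271.04, 195.08]), ([205, 201, 22, 20, 326], [214.81, 210.19]), ([199, 209, 5, 11, 27], [200.78, 214.3]), ([279, 232, 8, 9, 36], [282.31, 236.42]), ([211, 252, 9, 9, 36], [214.89, 256.19])]
side nuts [([327, 145, 11, 9, 41], [332.71, 148.1]), ([274, 157, 19, 12, 163], [283.56, 162.16]), ([315, 206, 7, 4, 17], [318.24, 207.24]), ([282, 222, 8, 6, 31], [285.61, 224.58])]
top sock [([394, 245, 12, 11, 66], [399.18, 249.8]), ([366, 252, 4, 6, 11], [367.64, 254.18]), ([455, 256, 14, 15, 127], [461.39, 262.58])]
side sock [([298, 289, 4, 3, 12], [299.5, 290.0]), ([308, 298, 14, 11, 99], [314.56, 303.15]), ([317, 326, 11, 9, 51], [322.43, 329.65]), ([321, 355, 18, 16, 203], [329.59, 362.36])]
```

```bash
python3 - <<'E'
from h import *
t=load('top');s=load('side')
np.set_printoptions(linewidth=220,suppress=True)
P=cloud(t)
for im,(u0,u1,v0,v1) in((t,(389,409,241,263)),(s,(303,326,293,326))):
    print(cv2.cvtColor(im['pixels'],cv2.COLOR_RGB2GRAY)[v0:v1,u0:u1])
print(P[241:263,389:409,2].round(0))
g=cv2.cvtColor(t['pixels'],cv2.COLOR_RGB2GRAY)
for c,(u0,u1,v0,v1) in dict(t=(278,288,231,243),fl=(210,221,251,263),ur=(267,276,191,201)).items():
    z=P[v0:v1,u0:u1,2];gg=g[v0:v1,u0:u1]; m=(z>43)&(gg>140); print(c,np.nanmedian(z[m]),m.sum(), (z>41).sum())
pl=P[200:250,262:266,2]; print(np.nanmedian(P[205:212,245:262,2]))
E
```

```text
[[ 94  98 104 108  97 104 107 101  98 110 100 101 110  93  96  94  90  91  90  82]
 [100 101 102 102  96 102  98  95  98 102  98  95 101  93  94  95  94  87  87  87]
 [106  99 102 102 102 100  98  99  97  99  96  98  97  96  94  93  95  91  92  93]
 [100 104 103 102  99 103 100 102  99 113 105 110 104  98  97  98  96  97  97  94]
 [103 100  98  98  97 100 102 117 138 152 154 154 146 134 104  99  98  97  98  96]
 [ 94  98  99  98 100  99 131 152 162 167 168 168 165 166 147 103  96 100  99  98]
 [ 97  94  99  97  93 110 153 164 167 169 169 169 172 169 163 141 103  98  98 101]
 [ 97  95  98  89  86 142 165 168 168 106 101 115 151 172 167 162 126  96  98  95]
 [ 96  93  90  84  90 162 170 171 168  39  32  45  78 112 169 170 150  98  97  94]
 [ 95  94  82  82 105 166 169 171 142  25  29  28  31  79 171 170 165  98  95  92]
 [ 96  83  77  79 107 166 172 170  77  24  27  24  34 133 171 171 173  86  93  92]
 [ 94  76  74  74  95 160 171 167 104  47  25  24  38 165 171 175 161  70  69  72]
 [ 82  74  74  78  73 147 169 168 155 143 104  50  92 171 172 170 131  58  57  58]
 [ 88  71  69  72  67
[... 5086 characters left out ...]
 83.  6.  9.  6.  9.]
 [11.  5. 21. 39. 44. 59. 70. 85. 83. 89. 88. 90. 88. 85.  8.  9.  5.  6.  9.  9.]
 [ 7.  5.  8. 30. 39. 45. 58. 61. 71. 75. 76. 83. 61.  4.  7.  9. 10.  8.  1. 11.]
 [ 7.  6.  7. 10. 21. 28. 42. 47. 49. 49. 35.  5.  9.  8.  6. 10. 13.  9.  7.  3.]
 [ 5.  8. 12.  7.  8.  9. 18. 19. 17.  3.  7.  4.  4.  4.  5.  9.  6.  5.  7.  3.]
 [ 5.  7.  9.  9. 16. nan  2. 12.  9.  6.  3. 13.  6. 14.  9.  7.  6.  2.  4. 10.]
 [ 9.  5.  3.  3.  9. 10. 13.  5. 10.  9. 11.  7. 12. 10.  7.  9.  9. 10.  9.  5.]
 [ 4.  6.  4.  9.  8.  9.  6.  4.  2.  6.  6.  5.  5.  9.  5.  8.  8.  8.  8. 12.]]
t 49.1396689174378 33 70
fl 48.61849109793798 29 75
ur 46.63765101391425 18 39
25.99138872108847
```

```bash
cat >> h.py <<'E'
def blob(im,u,v,r,th,k=8):
    "sub-pixel bright outer outline near (u,v): hull centroid, area(px), contour"
    g=cv2.cvtColor(im['pixels'],cv2.COLOR_RGB2GRAY)
    u0,v0=int(u)-r,int(v)-r; c=g[v0:v0+2*r+1,u0:u0+2*r+1]
    b=cv2.resize(c,None,fx=k,fy=k,interpolation=cv2.INTER_LINEAR)
    cs,_=cv2.findContours((b>th).astype(np.uint8),cv2.RETR_EXTERNAL,cv2.CHAIN_APPROX_NONE)
    h=cv2.convexHull(max(cs,key=cv2.contourArea)); M=cv2.moments(h)
    f=lambda x,o:(x+.5)/k-.5+o
    return f(M['m10']/M['m00'],u0),f(M['m01']/M['m00'],v0),M['m00']/k/k,h[:,0,:].astype(float)/k+[u0-.5,v0-.5]
def tri(ims,pts):
    A=np.zeros((3,3));b=np.zeros(3);L=[]
    for im,(u,v) in zip(ims,pts):
        d=im['T'][:3,:3]@np.array([(u-im['cx'])/im['fx'],(v-im['cy'])/im['fy'],1]);d/=np.linalg.norm(d)
        N=np.eye(3)-np.outer(d,d);A+=N;b+=N@im['T'][:3,3];L.append((N,im['T'][:3,3]))
    x=np.linalg.solve(A,b); return x,[np.linalg.norm(N@(x-o)) for N,o in L]
E
python3 - <<'E'
from h import *
t=load('top');s=load('side')
for n,a,r1,th1,b,r2,th2,z in (('mid',(399,250),8,128,(314,303),9,145,86),('small',(428,257),7,125,(322,330),7,145,86),('large',(461,262),10,125,(330,362),11,145,86),('nut',(282,236),6,120,(285,224),6,110,48.8)):
    A=blob(t,*a,r1,th1);B=blob(s,*b,r2,th2)
    x,e=tri((t,s),(A[:2],B[:2]))
    wA=np.array([ray(t,*p,z)[:2] for p in A[3]]);w,h=cv2.minAreaRect(wA.astype(np.float32))[1]
    print(n,np.round(A[:3],2),np.round(B[:3],2),x.round(1),np.round(e,1),'topray',ray(t,*A[:2],z).round(1),'side',ray(s,*B[:2],z).round(1),'size',round(w,1),round(h,1))
    if n=='nut':
        c=wA.mean(0)*0+ray(t,*A[:2],z)[:2]; 
        ang=np.radians(np.arange(0,360,1)); sup=np.array([((wA-c)@[np.cos(q),np.sin(q)]).max() for q in ang])
        F=(sup*np.exp(-6j*ang)).mean(); print('corner yaw mod60',np.degrees(-np.angle(F)/6)%60,'amp',abs(F)*2, 'flat yaw',(np.degrees(-np.angle(F)/6)+30)%60, 'width by dir',(sup[:180]+sup[180:])[::10].round(1))
# plate yaw
g=cv2.cvtColor(t['pixels'],cv2.COLOR_RGB2HSV); m=((g[...,2]<115)&(g[...,1]<110)).astype(np.uint8);m[:,:185]=0;m[:,305:]=0;m[:180]=0;m[280:]=0
m=cv2.morphologyEx(m,cv2.MORPH_CLOSE,np.ones((9,9)))
cs,_=cv2.findContours(m,cv2.RETR_EXTERNAL,cv2.CHAIN_APPROX_NONE);c=max(cs,key=cv2.contourArea)
w=np.array([ray(t,*p[0],30)[:2] for p in c],np.float32);print('plate',cv2.minAreaRect(w))
for u,v in((399,250),):
    gg=cv2.cvtColor(t['pixels'],cv2.COLOR_RGB2GRAY)[246:255,395:404]; q=cv2.resize(gg,None,fx=8,fy=8); 
    cs,_=cv2.findContours((q<100).astype(np.uint8),0,1);c=max(cs,key=cv2.contourArea)
    w=np.array([ray(t,(p[0][0]+.5)/8-.5+395,(p[0][1]+.5)/8-.5+246,86)[:2] for p in c],np.float32);print('sq',cv2.minAreaRect(w))
E
```

```text
mid [399.37 250.31 113.3 ] [314.65 302.99 125.25] [ 518.  -235.1   84.2] [0.9 0.9] topray [ 518.7 -235.1   86. ] side [ 516.5 -236.2   86. ] size 31.5 31.0
small [428.81 255.42  71.31] [322.25 329.92  77.36] [ 505.2 -312.2   83.7] [1. 1.] topray [ 505.9 -312.    86. ] side [ 503.5 -313.5   86. ] size 25.3 24.0
large [461.07 262.39 186.2 ] [329.59 362.3  234.01] [ 487.4 -396.3   83.5] [1.2 1.2] topray [ 488.3 -395.9   86. ] side [ 485.5 -397.4   86. ] size 38.5 41.4
nut [282.53 236.38  60.79] [285.56 223.92  61.14] [557.9  75.8  44.9] [0.4 0.4] topray [557.9  75.4  48.8] side [556.2  72.3  48.8] size 24.9 22.3
corner yaw mod60 2.3131561273225127 amp 0.3847007333171218 flat yaw 32.313156127322515 width by dir [24.9 24.9 24.5 23.7 24.7 25.4 25.4 24.8 23.9 22.5 23.1 24.3 25.1 25.1
 24.9 24.4 24.1 24.7]
plate ((588.5441284179688, 183.25457763671875), (189.99993896484375, 261.2416076660156), 17.010440826416016)
sq ((517.7039184570312, -235.25543212890625), (12.467341423034668, 13.239588737487793), 69.38008880615234)
```

The target nut looks like a 24 mm one: about 23–24 mm across, with its top at about 49 mm. I'll try the middle socket first, starting with the approach above it.

>>> step_arm(plan=[[0.36,0,0,0,0,0,0.85],[0.36,0,0,0,0,0,0.85],[0.36,0,0,0,0,0,0.85],[0.36,0,0,0,0,0,0.85],[0.36,0,0,0,0,0,0.85],[0.36,0.33,-0.543,0.1,0,0,0],[0.36,0.33,-0.543,0.1,0,0,0],[0.36,0.33,-0.543,0.1,0,0,0],[0.36,0.33,-0.543,0.1,0,0,0],[0.36,0.33,-0.543,0.1,0,0,0],[0.36,0.33,-0.543,0.1,0,0,0],[0.36,0.33,-0.543,0.1,0,0,0],[0.36,0.33,-0.543,0.1,0,0,0],[0.36,0.33,-0.543,0.1,0,0,0],[0.36,0.33,-0.543,0.1,0,0,0],[0.36,0.33,-0.543,0.1,0,0,0],[0.36,0.33,-0.543,0.1,0,0,0],[0.36,0.33,-0.543,0.1,0,0,0],[0.36,0.33,-0.543,0.1,0,0,0],[0.36,0.33,-0.543,0.1,0,0,0]])

```text
t: 2.6
ee_pos: [518.8, -235.1, 147.2]
orientation: [-3.128, 0.286, 0.001]
ft_force: [0.2, -0.2, -0.7]
width: 59.8
grasp_force: 0.0
```

```bash
cat >> h.py <<'E'
def go(x,y,z,yaw=None):
    "remaining shift in tool axes (full-scale units)"
    o=get_obs(); M=R.from_rotvec(o['orientation']).as_matrix(); d=M.T@(np.array([x,y,z])-o['ee_pos'])
    print('t',round(o['t'],2),'pos',np.round(o['ee_pos'],1),'yaw',np.degrees(np.arctan2(M[1,0],M[0,0])).round(2),'tilt',M[:,2].round(4),'need mm',d.round(1),'units',(d/50).round(3),'F',np.round(o['ft_force'],1),'M',np.round(o['moment'],2),'w',round(o['width'],1),'g',round(o['grasp_force'],1),'q',np.round(o['qpos'],2))
E
python3 -c "
from h import *
go(518.2,-235.3,41)"
```

```text
t 2.6 pos [ 518.8 -235.1  147.2] yaw -10.44 tilt [-6.e-04  3.e-04 -1.e+00] need mm [ -0.5   0.4 106.2] units [-0.01   0.007  2.124] F [ 0.2 -0.2 -0.7] M [0.07 0.01 0.03] w 59.8 g 0.0 q [-0.45  0.44  1.81 -0.    0.89  1.31]
```

>>> step_arm(plan=[[0.36,-0.01,0.007,0.4,0,0,0],[0.36,0,0,0.4,0,0,0],[0.36,0,0,0.4,0,0,0],[0.36,0,0,0.4,0,0,0],[0.36,0,0,0.4,0,0,0],[0.36,0,0,0.3,0,0,0],[0.36,0,0,0.14,0,0,0],[-0.3,0,0,0,0,0,0],[-0.3,0,0,0,0,0,0],[-0.3,0,0,0,0,0,0],[-0.3,0,0,0,0,0,0]])

```text
t: 3.98
ee_pos: [518.3, -236.4, 26.3]
orientation: [3.128, -0.286, 0.002]
ft_force: [-0.4, -0.2, 3.7]
width: 33.5
grasp_force: 30.0
```

```bash
python3 -c "
from h import *
go(518.2,-235.3,25)"
```

```text
t 3.98 pos [ 518.3 -236.4   26.3] yaw -10.44 tilt [ 1.e-03 -4.e-04 -1.e+00] need mm [-0.3 -1.1  1.3] units [-0.007 -0.022  0.026] F [-0.4 -0.2  3.7] M [ 0.09 -0.01 -0.05] w 33.5 g 30.0 q [-0.45  0.63  1.85  0.    0.66  1.3 ]
```

Gripped at a width of 33.5 mm, so this is the middle socket. I'll open, turn 90° and re-grip to centre it on the other axis too.

>>> step_arm(plan=[[0.36,0,0,0,0,0,0],[0.36,0,0,0,0,0,0],[0.36,0,0,0,0,0,-0.93],[0.36,0,0,0,0,0,-0.93],[0.36,0,0,0,0,0,-0.93],[0.36,0,0,0,0,0,-0.93],[0.36,0,0,0,0,0,-0.93],[0.36,0,0,0,0,0,-0.93],[0.36,0,0,0,0,0,-0.93],[0.36,0,0,0,0,0,-0.93],[0.36,0,0,0,0,0,-0.93],[0.36,0,0,0,0,0,-0.93],[0.36,0,0,0,0,0,-0.93],[0.36,0,0,0,0,0,-0.93],[0.36,0,0,0,0,0,-0.93],[0.36,0,0,0,0,0,-0.93]])

```text
t: 5.98
ee_pos: [517.7, -236.3, 25.5]
orientation: [-2.419, -2.004, 0.0]
ft_force: [-0.1, 0.4, 0.5]
width: 59.6
grasp_force: 0.0
```

```bash
python3 -c "
from h import *
go(518.2,-235.3,25)"
```

```text
t 5.97 pos [ 517.7 -236.3   25.5] yaw 79.29 tilt [-3.e-04  1.e-04 -1.e+00] need mm [1.  0.3 0.5] units [0.02  0.005 0.011] F [-0.1  0.4  0.5] M [-0.04 -0.04 -0.01] w 59.6 g 0.0 q [-0.45  0.63  1.85 -0.    0.66 -0.26]
```

>>> step_arm(plan=[[-0.3,0,0,0,0,0,0],[-0.3,0,0,0,0,0,0],[-0.3,0,0,0,0,0,0],[-0.3,0,0,0,0,0,0],[-0.3,0,0,0,0,0,0]])

```text
t: 6.6
ee_pos: [517.7, -236.2, 25.6]
orientation: [-2.423, -1.999, 0.0]
ft_force: [-0.9, 0.1, 0.8]
width: 33.6
grasp_force: 30.0
```

```bash
python3 -c "
from h import *
go(518.2,-235.3,25)"
```

```text
t 6.6 pos [ 517.7 -236.2   25.6] yaw 79.06 tilt [-3.e-04  1.e-04 -1.e+00] need mm [1.  0.3 0.6] units [0.02  0.006 0.013] F [-0.9  0.1  0.8] M [-0.01  0.15 -0.01] w 33.6 g 30.0 q [-0.45  0.63  1.85 -0.    0.66 -0.26]
```

>>> step_arm(plan=[[-0.3,0,0,-0.1,0,0,0],[-0.3,0,0,-0.4,0,0,0],[-0.3,0,0,-0.4,0,0,0],[-0.3,0,0,-0.4,0,0,0],[-0.3,0,0,-0.4,0,0,0],[-0.3,0.25,-0.014,0,0,0,0],[-0.3,0.5,-0.034,0,0,0,0],[-0.3,0.5,-0.034,0,0,0,0],[-0.3,0.5,-0.034,0,0,0,0],[-0.3,0.5,-0.034,0,0,0,0],[-0.3,0.5,-0.034,0,0,0,0],[-0.3,0.5,-0.034,0,0,0,0],[-0.3,0.5,-0.034,0,0,0,0],[-0.3,0.5,-0.034,0,0,0,0],[-0.3,0.5,-0.034,0,0,0,0],[-0.3,0.5,-0.034,0,0,0,0],[-0.3,0.5,-0.034,0,0,0,0],[-0.3,0.5,-0.034,0,0,0,0],[-0.3,0,0,0,0,0,0]])

```text
t: 8.98
ee_pos: [555.8, 76.4, 110.3]
orientation: [-2.42, -2.003, 0.001]
ft_force: [-0.0, -0.4, -2.4]
width: 33.9
grasp_force: 30.0
```

```bash
python3 - <<'E'
from h import *
go(557.2,74.5,110)
t=grab('top');s=grab('side')
a=cv2.resize(t['pixels'][195:270,235:315],(400,375),interpolation=cv2.INTER_CUBIC)
b=cv2.resize(s['pixels'][140:250,230:346],(400,380),interpolation=cv2.INTER_CUBIC)
m=np.zeros((380,800,3),np.uint8);m[:375,:400]=a;m[:,400:]=b;save(m,'hover.png')
E
```

```text
t 8.97 pos [555.8  76.4 110.3] yaw 79.23 tilt [-6.e-04  1.e-04 -1.e+00] need mm [-1.6  1.7  0.3] units [-0.032  0.034  0.007] F [-0.  -0.4 -2.4] M [-0.02 -0.06 -0.01] w 33.9 g 30.0 q [0.12 0.49 1.84 0.   0.81 0.3 ]
```

View pics/hover.png

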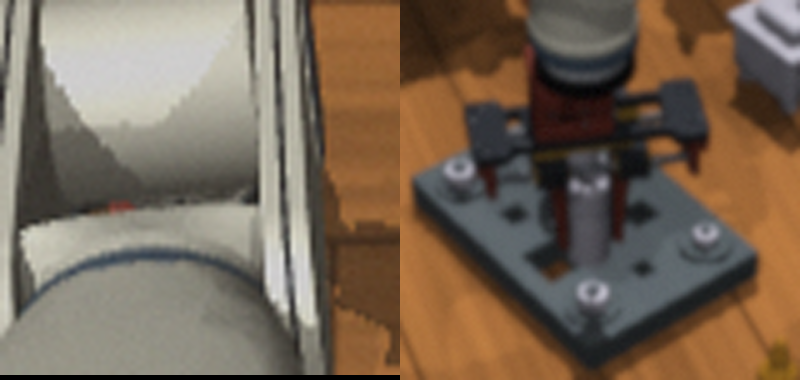

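The socket is held and hovers over the nut, with the nut at mosaic (592,295) in the side view. I'll use the side view to compare the held socket with the nut.

```bash
python3 - <<'E'
from h import *
np.set_printoptions(linewidth=220)
s=load('side'); g=cv2.cvtColor(s['pixels'],cv2.COLOR_RGB2GRAY)
print(g[200:222,274:300]); print('nut'); print(g[216:242,274:300])
c=np.array([555.8,76.4,90.7]); print('rim centre proj',proj(s,c),'front bottom',proj(s,c+17*np.array([-s['T'][0,2],-s['T'][1,2],0])/np.hypot(*s['T'][:2,2])))
n=np.array([557.5,75,48.8]); print('nut top proj',proj(s,n),'washer front',proj(s,[557.5,75,34]+23*np.array([-s['T'][0,2],-s['T'][1,2],0])/np.hypot(*s['T'][:2,2])))
for d in([1,0,0],[0,1,0],[0,0,1]): print(np.subtract(proj(s,n+10*np.array(d)),proj(s,n)))
print('hov blob nut',np.round(blob(s,285,224,6,110)[:3],2))
E
```

```text
[[ 29  30  27  27  41  58  69  78  81  80  80  77  74  72  63  56  39  27  27  28  29  29  34  33  29  26]
 [ 28  30  28  27  36  57  70  77  78  80  79  77  75  68  63  52  40  28  26  27  28  27  27  28  24  25]
 [ 30  31  27  28  38  56  68  74  76  80  79  76  72  66  62  54  42  28  26  26  32  31  31  29  28  28]
 [ 41  33  28  27  36  53  67  76  78  80  82  80  75  69  63  57  46  30  28  30  32  38  41  38  32  31]
 [ 46  36  26  29  34  51  68  79  82  84  82  81  77  73  64  60  47  31  25  28  38  50  58  54  45  44]
 [ 45  34  28  26  32  49  68  77  84  84  83  82  78  77  67  58  47  28  27  30  46  65  75  72  64  64]
 [ 43  28  24  27  31  48  67  78  84  84  84  83  79  73  67  59  48  31  25  32  50  69  84  81  79  79]
 [ 47  36  28  29  34  48  68  76  82  81  83  82  77  72  68  59  47  32  28  34  51  72  86  87  86  85]
 [ 52  35  28  31  33  49  66  77  80  82  82  79  77  74  67  60  49  39  35  36  51  76  86  86  86  89]
 [ 45  33  29  28  36  48  66  75  82  81  80  79  75  73  67  56  52  51  51  51  62  78  86  86  87  86]
 [ 39  30  28  29  32  49  66 
[... 3761 characters left out ...]
  44  43  40  39  36  33  33  32  32  30  33  32  33  33  41  46]
 [ 59  58  52  45  37  34  31  31  32  36  36  37  36  35  32  31  30  33  32  30  30  34  37  47  52  57]
 [ 72  65  59  52  46  37  35  30  32  32  32  33  31  31  31  30  32  29  31  34  32  40  48  56  63  61]]
rim centre proj (np.float64(284.5977851235472), np.float64(212.3399702542867)) front bottom (np.float64(284.2951417966209), np.float64(216.6887506793181))
nut top proj (np.float64(285.644097270378), np.float64(223.1634526441406)) washer front (np.float64(285.3558266858548), np.float64(232.7144716255444))
[ 3.32860062 -0.92428438]
[-1.2374697  -2.35362332]
[-0.06843124 -2.50365957]
hov blob nut [285.48 223.8   65.16]
```

>>> step_arm(plan=[[-0.3,-0.04,0.034,0.2,0,0,0],[-0.3,0,0,0.3,0,0,0],[-0.3,0,0,0.2,0,0,0],[-0.3,0,0,0,0,0,0],[-0.3,0,0,0,0,0,0]])

```text
t: 9.7
ee_pos: [557.8, 72.2, 75.6]
orientation: [-2.423, -2.0, 0.0]
ft_force: [-0.3, -0.3, -1.2]
width: 33.8
grasp_force: 30.0
```

```bash
python3 -c "
from h import *
go(557,74,74)"
```

```text
t 9.7 pos [557.8  72.2  75.6] yaw 79.07 tilt [-0.  0. -1.] need mm [ 1.6 -1.1  1.6] units [ 0.032 -0.022  0.032] F [-0.3 -0.3 -1.2] M [-0.03 -0.05 -0.02] w 33.8 g 30.0 q [0.11 0.54 1.85 0.   0.74 0.3 ]
```

>>> step_arm(plan=[[-0.3,0,0,0,0,0,0],[-0.3,0,0,0,0,0,0]])

```text
t: 9.95
ee_pos: [557.9, 72.3, 76.1]
orientation: [2.422, 2.0, 0.001]
ft_force: [0.8, 0.4, -1.6]
width: 33.9
grasp_force: 30.0
```

```bash
python3 -c "
from h import *
go(557,74,74); go(557,74,74)
s=grab('side'); go(557,74,74)
g=cv2.cvtColor(s['pixels'],cv2.COLOR_RGB2GRAY); np.set_printoptions(linewidth=220)
print(g[206:232,274:300]); p=get_obs()['ee_pos']; c=p-[0,0,19.6]; f=np.array([-s['T'][0,2],-s['T'][1,2],0])/np.hypot(*s['T'][:2,2]); print(proj(s,c),proj(s,c+17*f))"
```

```text
t 9.95 pos [557.9  72.3  76.1] yaw 79.08 tilt [ 7.e-04  1.e-04 -1.e+00] need mm [ 1.5 -1.2  2.1] units [ 0.029 -0.024  0.041] F [ 0.8  0.4 -1.6] M [ 0.   -0.06 -0.05] w 33.9 g 30.0 q [0.11 0.54 1.85 0.   0.74 0.3 ]
t 9.95 pos [557.9  72.3  76.1] yaw 79.08 tilt [ 7.e-04  1.e-04 -1.e+00] need mm [ 1.5 -1.2  2.1] units [ 0.029 -0.024  0.041] F [ 0.8  0.4 -1.6] M [ 0.   -0.06 -0.05] w 33.9 g 30.0 q [0.11 0.54 1.85 0.   0.74 0.3 ]
t 10.0 pos [557.8  72.3  76. ] yaw 79.08 tilt [ 6.e-04  1.e-04 -1.e+00] need mm [ 1.5 -1.1  2. ] units [ 0.029 -0.023  0.04 ] F [-0.3  0.7 -2.4] M [-0.05 -0.07  0.02] w 33.6 g 30.0 q [ 0.11  0.54  1.85 -0.    0.74  0.3 ]
[[ 32  27  23  24  26  32  46  65  78  82  92  95  94  89  84  75  66  52  33  25  29  30  43  61  75  79]
 [ 40  30  27  25  24  29  41  56  70  74  82  86  87  81  77  69  59  47  32  28  27  31  49  71  80  87]
 [ 42  31  26  25  24  30  40  57  70  75  79  83  80  78  74  66  58  47  31  26  26  32  54  74  82  88]
 [ 39  30  26  28  26  31  44  63  72  77  80  80  77  78  71  67  58  45  31  25  26  35  56  77  86  90]
 [ 32  27  28  28  30
[... 1762 characters left out ...]
82  85  93  98 102 104 105 105 104]
 [107 107 106 104 100  94  87  77  68  72  78  78  75  73  69  70  76  88  92  96 100 104 105 105 104 105]
 [101 104 101  98  94  94  87  77  71  70  74  77  75  76  72  74  80  90  97  96 100 104 107 105 104 105]
 [ 90  97  99  93  89  92  87  75  68  63  67  68  67  73  74  73  74  85  90  91  98 102 105 106 106 107]
 [ 72  87  93  91  82  83  78  67  55  52  53  54  58  59  58  57  63  73  80  86  95 103 104 104 106 103]
 [ 52  71  84  85  75  71  64  51  45  41  42  44  47  48  48  48  48  57  71  85  98 103 106 103 102  94]]
(np.float64(286.0404154721386), np.float64(221.85925913803882)) (np.float64(285.75296828490724), np.float64(226.21362094442995))
```

>>> step_arm(plan=[[-0.3,0.03,-0.023,0.06,0,0,0],[-0.3,0,0,0.06,0,0,0],[-0.3,0,0,0.04,0,0,0],[-0.3,0,0,0.02,0,0,0],[-0.3,0,0,0,0,0,0]])

```text
t: 10.62
ee_pos: [556.8, 74.0, 66.6]
orientation: [-2.423, -2.0, 0.0]
ft_force: [0.2, 0.2, -1.4]
width: 33.8
grasp_force: 30.0
```

```bash
python3 -c "
from h import *
go(557,74,67)"
```

```text
t 10.62 pos [556.8  74.   66.6] yaw 79.08 tilt [-1.e-04 -0.e+00 -1.e+00] need mm [ 0.1  0.2 -0.4] units [ 0.002  0.003 -0.008] F [ 0.2  0.2 -1.4] M [-0.02 -0.08 -0.02] w 33.8 g 30.0 q [0.11 0.56 1.86 0.   0.73 0.3 ]
```

>>> step_arm(plan=[[-0.3,0,0,0.02,0,0,0],[-0.3,0,0,0.02,0,0,0],[-0.3,0,0,0,0,0,0]])

```text
t: 11.0
ee_pos: [557.0, 74.1, 64.7]
orientation: [2.423, 2.0, 0.001]
ft_force: [0.4, 1.0, -1.9]
width: 33.3
grasp_force: 30.0
```

```bash
python3 -c "
from h import *
go(557,74,67)"
```

```text
t 11.0 pos [557.   74.1  64.7] yaw 79.07 tilt [ 4.e-04  2.e-04 -1.e+00] need mm [-0.1  0.  -2.3] units [-0.001  0.    -0.046] F [ 0.4  1.  -1.9] M [ 0.17 -0.2  -0.03] w 33.3 g 30.0 q [0.11 0.56 1.86 0.   0.72 0.3 ]
```

>>> step_arm(plan=[[-0.3,0,0,0.02,0,0,0],[-0.3,0,0,0.02,0,0,0],[-0.3,0,0,0,0,0,0]])

```text
t: 11.38
ee_pos: [557.0, 74.1, 62.6]
orientation: [2.423, 2.0, 0.001]
ft_force: [1.8, 1.3, -1.1]
width: 33.6
grasp_force: 30.0
```

```bash
python3 -c "
from h import *
go(557,74,67)"
```

```text
t 11.38 pos [557.   74.1  62.6] yaw 79.08 tilt [ 3.e-04  1.e-04 -1.e+00] need mm [-0.   0.  -4.4] units [-0.001  0.001 -0.087] F [ 1.8  1.3 -1.1] M [ 0.32 -0.21  0.01] w 33.6 g 30.0 q [0.11 0.56 1.86 0.   0.72 0.3 ]
```

It has entered without resistance. Easing it down the rest of the way.

>>> step_arm(plan=[[-0.3,0.006,0.006,0.02,0,0,0],[-0.3,0,0,0.04,0,0,0],[-0.3,0,0,0.04,0,0,0],[-0.3,0,0,0.04,0,0,0],[-0.3,0,0,0,0,0,0]])

```text
t: 12.0
ee_pos: [557.0, 74.2, 55.4]
orientation: [-2.423, -2.0, 0.0]
ft_force: [-0.1, 2.0, -1.9]
width: 33.5
grasp_force: 30.0
```

```bash
python3 -c "
from h import *
go(557,74,53.6)"
```

```text
t 12.0 pos [557.   74.2  55.4] yaw 79.08 tilt [-4.e-04 -0.e+00 -1.e+00] need mm [-0.2  0.   1.8] units [-0.004  0.001  0.036] F [-0.1  2.  -1.9] M [ 0.32 -0.17  0.  ] w 33.5 g 30.0 q [0.11 0.58 1.86 0.   0.71 0.3 ]
```

>>> step_arm(plan=[[-0.3,0.008,0,0.02,0,0,0],[-0.3,0,0,0,0,0,0.25],[-0.3,0,0,0,0,0,0.25],[-0.3,0,0,0,0,0,0.25],[-0.3,0,0,0,0,0,0]])

```text
t: 12.62
ee_pos: [557.2, 74.6, 54.7]
orientation: [2.511, 1.888, 0.0]
ft_force: [0.1, -0.3, -3.0]
width: 33.8
grasp_force: 30.0
```

```bash
python3 -c "
from h import *
go(557,74,53.6)"
```

```text
t 12.62 pos [557.2  74.6  54.7] yaw 73.89 tilt [ 0. -0. -1.] need mm [-0.6 -0.1  1.1] units [-0.012 -0.001  0.022] F [ 0.1 -0.3 -3. ] M [-0.07 -0.05 -0.02] w 33.8 g 30.0 q [ 0.11  0.58  1.86 -0.    0.7   0.39]
```

>>> step_arm(plan=[[-0.3,0,0,0,0,0,-0.3],[-0.3,0,0,0,0,0,-0.3],[-0.3,0,0,0,0,0,-0.3],[-0.3,0,0,0,0,0,-0.3],[-0.3,0,0,0,0,0,-0.3],[-0.3,0,0,0,0,0,0]])

```text
t: 13.38
ee_pos: [557.2, 74.6, 54.7]
orientation: [-2.33, -2.107, -0.0]
ft_force: [-0.7, 0.2, -1.7]
width: 33.5
grasp_force: 30.0
```

```bash
python3 -c "
from h import *
go(557,74,53.6)"
```

```text
t 13.38 pos [557.2  74.6  54.7] yaw 84.25 tilt [-0.e+00  2.e-04 -1.e+00] need mm [-0.7 -0.2  1.1] units [-0.013 -0.003  0.021] F [-0.7  0.2 -1.7] M [ 0.08 -0.05 -0.17] w 33.5 g 30.0 q [0.11 0.58 1.86 0.   0.7  0.21]
```

>>> step_arm(plan=[[-0.3,0,0,0,0,0,-0.3],[-0.3,0,0,0,0,0,0]])

```text
t: 13.62
ee_pos: [557.3, 74.7, 54.7]
orientation: [-2.292, -2.149, -0.0]
ft_force: [-1.2, 2.0, -2.2]
width: 33.3
grasp_force: 30.0
```

```bash
python3 -c "
from h import *
go(557,74,53.6)"
```

```text
t 13.62 pos [557.3  74.7  54.7] yaw 86.31 tilt [ 0.e+00  2.e-04 -1.e+00] need mm [-0.7 -0.2  1.1] units [-0.014 -0.004  0.022] F [-1.2  2.  -2.2] M [ 0.17 -0.13 -0.42] w 33.3 g 30.0 q [0.11 0.58 1.86 0.   0.7  0.18]
```

>>> step_arm(plan=[[-0.3,0,0,0,0,0,0.5],[-0.3,0,0,0,0,0,0.5],[-0.3,0,0,0,0,0,0.5],[-0.3,0,0,0,0,0,0.45],[-0.3,0,0,0,0,0,0]])

```text
t: 14.25
ee_pos: [557.2, 74.5, 54.7]
orientation: [2.526, 1.868, -0.0]
ft_force: [0.5, 0.7, -2.2]
width: 34.0
grasp_force: 30.0
```

```bash
python3 -c "
from h import *
go(557,74,53.6)"
```

```text
t 14.25 pos [557.2  74.5  54.7] yaw 72.96 tilt [-0.e+00 -3.e-04 -1.e+00] need mm [-0.5 -0.1  1.1] units [-0.011 -0.002  0.021] F [ 0.5  0.7 -2.2] M [-0.03 -0.12  0.02] w 34.0 g 30.0 q [ 0.11  0.58  1.86 -0.    0.7   0.41]
```

The nut resists turning at +84° and beyond (−0.42 N·m), so the socket is keyed to the nut and the size is right. Now I'll centre the yaw and press down lightly.

>>> step_arm(plan=[[-0.3,0,0,0,0,0,-0.35],[-0.3,0,0,0,0,0,-0.3],[-0.3,0,0,0.02,0,0,0],[-0.3,0,0,0.01,0,0,0],[-0.3,0,0,0,0,0,0]])

```text
t: 14.88
ee_pos: [557.3, 74.6, 53.6]
orientation: [2.452, 1.963, 0.0]
ft_force: [-1.6, 0.2, 4.6]
width: 33.5
grasp_force: 30.0
```

```bash
python3 -c "
from h import *
go(557,74,53.6)"
```

```text
t 14.88 pos [557.3  74.6  53.6] yaw 77.35 tilt [ 2.e-04  0.e+00 -1.e+00] need mm [-0.7 -0.2  0. ] units [-0.013 -0.004  0.   ] F [-1.6  0.2  4.6] M [-0.09  0.25 -0.02] w 33.5 g 30.0 q [ 0.11  0.58  1.86 -0.    0.7   0.33]
```

>>> step_arm(plan=[[-0.3,0,0,0.004,0,0,0],[-0.3,0,0,0,0,0,0],[-0.3,0,0,0,0,0,0],[-0.3,0,0,0,0,0,0]])

```text
t: 15.38
ee_pos: [557.4, 74.6, 53.6]
orientation: [2.452, 1.963, 0.0]
ft_force: [-2.2, -0.4, 7.8]
width: 33.8
grasp_force: 30.0
```

```bash
python3 - <<'E'
from h import *
go(557,74,53.6)
s=grab('side')
save(cv2.resize(s['pixels'][140:250,230:346],(580,550),interpolation=cv2.INTER_CUBIC),'final.png')
E
```

```text
t 15.38 pos [557.4  74.6  53.6] yaw 77.35 tilt [ 3.e-04  0.e+00 -1.e+00] need mm [-0.7 -0.2 -0. ] units [-0.013 -0.004 -0.   ] F [-2.2 -0.4  7.8] M [-0.11  0.39 -0.01] w 33.8 g 30.0 q [0.11 0.58 1.86 0.   0.7  0.33]
```

View pics/final.png

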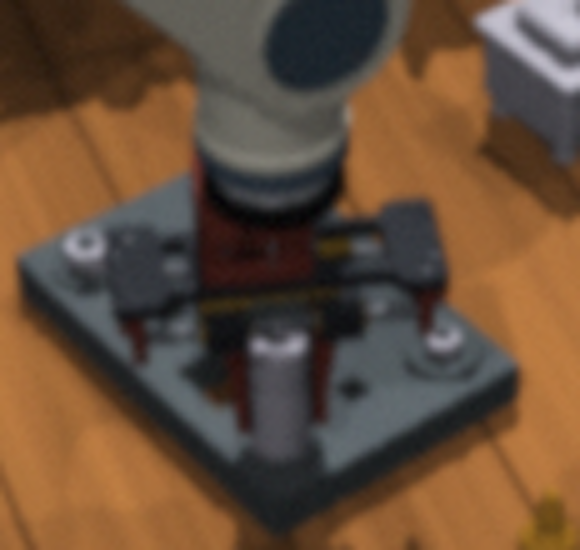

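The picture shows the socket upright over the nut with its rim on the washer, at about (282,455) in the crop. The contact height of 53.6 mm matches the full-home prediction, with a light push of about 8 N.

```bash
python3 -c "
from h import *
print(ctrl.close_job())"
```

```text
the job is handed in; nothing more can be done
None
```

The middle (24 mm) socket fitted the nut on the first try, so the other two stayed in the tray; I handed the job in at about 15 s, still holding it upright on the nut with its rim on the washer and a push of about 8 N.

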